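Set a shaft's flat up in the grinding fixture and gauge it with a block

ROBOT

A 6-joint arm with a two-finger parallel gripper is mounted at the origin on the work surface. World frame = base frame: x ahead of the robot, y to its left, z up, the work surface at z = 0. Lengths are in m, angles in rad, forces in N, time in s.
With the tool pointing down it reaches from about 0.3 to 0.775 m from the base axis. Payload 14.6 kg.
Tool frame: the origin (TCP) lies on the centre line of the jaws, within the pads' length; the fingertips stand ahead of it and the grasp point (between the pads) lies 6 mm ahead of it (manip.tip_reach is the x of the fingertips in the tool frame, in m); x points along the fingers, z is the direction in which the jaws open and shut, and the axes are right-handed (so a half turn about x gives the same grasp; the last joint's range is limited). The gripper opens to 85 mm and grips with 20 to 120 N. Pads are 22 mm wide; open, the fingers measure 114 mm over their backs; the gripper's body (76 mm by 85 mm) begins 54 mm behind the grasp point. The pads swing forward as they close: fully open they stand 13 mm farther back than shut.
Start: joints at [1.057, 0.3, 1.521, -0, 1.321, -0.067], TCP at [0.238, 0.496, 0.256] pointing down, gripper open.
Joint ranges: [-3.03, 3.03], [-0.79, 2.21], [0.23, 2.52], [-1.04, 4.18], [0, 3.07], [-2.55, 2.55]. Speed limits (rad/s): [2.22, 2.22, 2.57, 3.14, 3.14, 3.14].

INTERFACE

Orientations are given as [roll, pitch, yaw] about the fixed x, y, z axes, in that order (R = Rz(yaw) Ry(pitch) Rx(roll)).
In Python, from bench import manip, vision, order gives the robot as it stands.
- The arm moves only by the shell command python3 -m pendant 'ROWS'. ROWS is JSON, a list of rows, each a list of 5 numbers: the finger opening in m, from 0 to 0.0854, then the shift along the tool's x, y, z in m, then the turn about the tool's x in degrees. In form: [[jaw, dx, dy, dz, twist], ...]. A call has exactly 8 rows; each row shifts and turns the commanded pose from where the row before left it, along the tool's axes as they then stand; what a row does not reach is not made up. A row lasts 1/10 s, in which the tool goes at most 50 mm and 8.59 degrees, less where a joint would pass 70% of its speed; a pose out of reach is approached as far as the arm can. A call with a gripper value outside its range is refused whole. The fingers move at their own pace and stop on an object; the grip force is fixed at half the most. Time passes only in rows, so rows that do not move let the fingers close, or fill a call up. It gives the time, the measured TCP pose, the force and the opening at its end, in the units of the state.
- manip.get_state(): the state, without advancing time (a new reading comes with each control period).
- vision.camera(name): name is "scene" or "top"; returns (picture, depth): 400x640x3 uint8, red, green, blue; 400x640 float32, m along the optical axis (not along the pixel's ray), 0 where there is no reading.
- vision.get_calibration(name): a dict with "fx", "fy", "cx", "cy" (pixels), "world_to_cam" (4x4, takes a point from world to camera coordinates). Camera axes: x right, y down, z forward; pixel columns grow to the right and rows downward; lengths in m; the calibration is good to about 2 mm. A picture is of the moment at which its call begins. get_calibration takes no time and is no camera call.
- order.close_job(): hands the job in, once; it reports no verdict.
The state is a dict: "t": time; "joint_pos": joint angles; "qvel": joint speeds; "tau": joint torques, N m; "ee_pos": TCP position; "orientation": TCP orientation; "ft_force": force on the tool from outside, world axes, zero at the start; "torque": the same for the moment, N m; "width": finger opening in m.
Only numpy, scipy, OpenCV 4.12 (cv2) and the standard library are available. Lean on these libraries where they do the work, as an engineer would, in place of code of your own. Each camera call takes 0.05 s, during which the arm holds its last target. There are 200 camera calls.

TASK

Turn the shaft in the grinding fixture until its milled flat faces straight up under the fixture's arm. Then push the thinner of the two steel blocks, lying flat and square across the shaft, from the open side into the gap between the flat and the arm until its end is fully home against the post; leave it there, let go, and leave everything else on the table where it is.

Things in the scene. Friction and masses are not known exactly. Their poses are not given: they have to be found in the camera images.
- fixture: Grinding fixture fixed to the table. Origin on the table under the gap; x to the robot's left (yaw 1.57 +- 0.35 rad), y along its shaft towards the robot, z up. Base plate 20 mm thick, x -60 to 70, y -95 to 132 mm. Green bearing head at y -90 to -45, x -34 to 34 mm, 148 mm high; its round nose, 64 mm across, reaches to y -23 mm. Other points below are in this frame, with its axes.
- shaft_mid (a point): Point on the shaft's axis under the gap (x 0, y 0, z 95 mm). Steel shaft, level along y, bare from y -23 mm to its free end at y 125 mm: round, 48 mm in diameter, with one flat milled along its whole length, 34 mm wide, 17 mm from the axis. Axes are the fixture's: they do not turn with it.
- shaft_grip (a point): Point on the shaft's axis (x 0, y 85, z 95 mm) where it can be gripped across and swung about its axis, in several grips. It only turns, endlessly, against about 0.3 N m of friction, and stays as left. Its angle is not measured: the flat starts 60 to 180 degrees from straight up, either way, and must be felt or seen. Axes are the fixture's.
- gap_lip (a point): Middle of the lower near edge of the steel arm above the shaft (x -22, y 0, z 130 mm). Arm: x -22 to 70, y -20 to 20, z 130 to 150 mm, carried by a post whose near face is at x 45 mm. With the flat up, flat and arm make a level gap 18 mm high, open towards -x; with the round up only 11 mm. The block enters only with the flat within about 7 degrees of up.
- block_home (a point): Where the block's centre must end: block lying on the flat under the arm, its length along fixture x, its end against the post (x -10, y 0, z 120 mm). Axes as the fixture.
- block: The thinner of two plain steel blocks lying on the table: 110 x 30 x 16 mm, 0.4 kg, the same either way round. Origin at its centre, x along its length, z through its thickness (8 mm above the table at the start).
- thick_block: The other steel block, 110 x 30 x 24 mm, too thick for the gap; leave it alone. Origin at its centre, x along its length. Which of the two places each block lies in varies.
- wheel: Bystander: white grinding wheel lying flat, 150 mm across, 20 mm thick; origin under its middle.
- oil_bottle: Bystander: plastic bottle, 60 mm across, 160 mm high; origin under its middle.
- brush: Bystander: brush, 190 mm long, lying along its x.
- driver: Bystander: screwdriver, 200 mm long, lying along its x.
- spacer: Bystander: steel ring, 68 mm across, 25 mm high; origin under its middle.
- wrench: Bystander: wrench, 180 mm long, lying along its x.
Mind the look-alikes: they are no part of the job. Leave any blue or orange look-alike of the block alone.

How it is judged:
By the outcome, as a careful person would: the job done as asked, in the order asked, and still so for the second after the job is handed in, with the robot touching nothing.
It also fails if it takes over 72 s, if anything falls off the work surface, if the arm or the gripper's body presses on something with over 40 N, if the wrist force passes 120 N, or if a joint passes its speed limit or range.

## Working session

There is one attempt and no reset: what is moved stays moved. The work goes in short steps, Python scripts to look and compute and a shell command to move; the robot and the scene stay as the last step left them, time stands still between calls to the robot, and variables do not carry over. Pictures are saved under pics/ and viewed, about 8 in all and at most 12, crops included, and the job is handed in when it is done.

```bash
mkdir -p pics; ls; cat > h.py <<'E'
import numpy as np, cv2
from bench import manip, vision, order
def grab(n,f):
    im,d=vision.camera(n); cv2.imwrite(f'pics/{f}.png',im[:,:,::-1]); np.savez(f'pics/{f}.npz',im=im,d=d); return im,d
def cloud(n,d):
    c=vision.get_calibration(n); v,u=np.mgrid[:d.shape[0],:d.shape[1]]
    P=np.stack([(u-c['cx'])/c['fx']*d,(v-c['cy'])/c['fy']*d,d,np.ones_like(d)],-1)
    return (P@np.linalg.inv(np.array(c['world_to_cam'])).T)[...,:3]
E
python3 - <<'E'
from h import *
for n in("scene","top"): grab(n,n+'0')
a=[cv2.imread(f'pics/{n}0.png') for n in("top","scene")]
print(vision.get_calibration('top'));print(vision.get_calibration('scene'));print(manip.get_state(),manip.tip_reach)
E
```

```text
pics
{'fx': 420.57231446035485, 'fy': 420.57231446035485, 'cx': 310.2026541304402, 'cy': 196.13970630740218, 'world_to_cam': array([[ 0.02141857, -0.99966054,  0.01483394, -0.05223486],
       [-0.99427669, -0.02285186, -0.1043631 ,  0.48134676],
       [ 0.10466666, -0.01251373, -0.99442863,  1.45199892],
       [ 0.        ,  0.        ,  0.        ,  1.        ]])}
{'fx': 381.1091037846026, 'fy': 381.1091037846026, 'cx': 316.89832008171794, 'cy': 199.89846420297994, 'world_to_cam': array([[-0.07191703,  0.99740923, -0.00166573,  0.08079924],
       [ 0.84008109,  0.05967263, -0.53916874, -0.34902253],
       [-0.53767248, -0.04017476, -0.84219611,  1.56787363],
       [ 0.        ,  0.        ,  0.        ,  1.        ]])}
{'t': 0.1, 'joint_pos': array([ 1.05740576e+00,  3.00416504e-01,  1.52153133e+00, -4.21329551e-06,
        1.32070101e+00, -6.66313374e-02]), 'qvel': array([-0.00010474, -0.00092166, -0.00232577, -0.00059617, -0.0014062 ,
       -0.00141704]), 'tau': array([-1.03730887e-03, -5.44377673e+01, -3.62368011e+01, -6.74174112e-05,
        3.03643217e-03,  6.39194263e-05]), 'ee_pos': array([0.23755121, 0.49584526, 0.2557723 ]), 'orientation': array([ 3.07882528,  1.56974013, -2.08032188]), 'ft_force': array([ 0.17840329, -0.06486225,  0.24593094]), 'torque': array([ 0.01107869,  0.03792959, -0.00498204]), 'width': 0.08550160267400116} 0.025
```

View pics/top0.png

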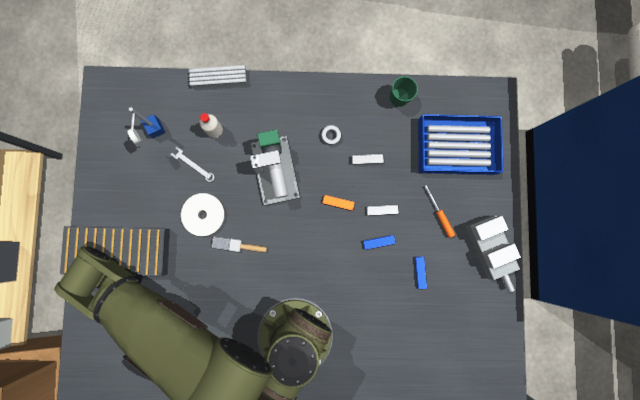

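View pics/scene0.png

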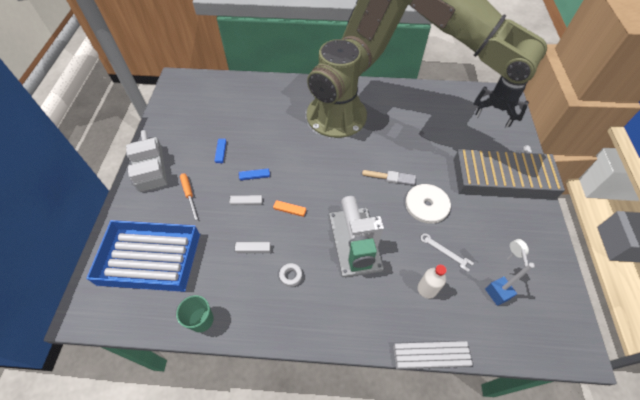

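Top view: fixture at about (272,170), with the green head away from the robot and the arm/post at (266,159). The two steel blocks are at (367,159) and (382,210). I'll measure these next.

```bash
python3 - <<'E'
from h import *
from scipy.optimize import minimize
T=np.load('pics/top0.npz');S=np.load('pics/scene0.npz')
Pt=cloud('top',T['d']);Ps=cloud('scene',S['d'])
def blk(P,im,x0,x1,y0,y1,nm):
    sub=P[y0:y1,x0:x1];c=im[y0:y1,x0:x1].astype(int)
    m=(c.min(-1)>120)&(sub[...,2]>0.006)
    q=sub[m]; z=np.percentile(q[:,2],[10,50,90])
    r=cv2.minAreaRect((q[:,:2]*1000).astype(np.float32)); print(nm,m.sum(),z.round(4),np.round(r[0],1),np.round(r[1],1),r[2])
blk(Pt,T['im'],345,390,150,170,'A');blk(Pt,T['im'],360,405,202,220,'B')
blk(Ps,S['im'],228,265,192,208,'B s');blk(Ps,S['im'],232,274,240,254,'A s')
# table check
for P,n in((Pt,'t'),(Ps,'s')):
    m=(abs(P[...,0]-0.45)<.05)&(abs(P[...,1]+.15)<.15)&(abs(P[...,2])<.006);print(n,'table z',np.median(P[...,2][m]))
# base plate: fixture pose
def fit(P,im):
    m=(abs(P[...,2]-.02)<.006)&(P[...,0]>.35)&(P[...,0]<.75)&(P[...,1]>-.1)&(P[...,1]<.2)
    m2=(P[...,2]>.01)&(P[...,2]<.17)&(P[...,0]>.35)&(P[...,0]<.75)&(P[...,1]>-.06)&(P[...,1]<.13)
    return P[m],P[m2]
for P,n in((Pt,'t'),(Ps,'s')):
    a,b=fit(P,None)
    n_,lab=cv2.connectedComponents(np.uint8(0*P[...,0]))
    r=cv2.minAreaRect((b[:,:2]*1000).astype(np.float32));print(n,len(a),len(b),r)
    # arm top z~.15
    t=b[abs(b[:,2]-.149)<.006]; print('top150',len(t),cv2.minAreaRect((t[:,:2]*1000).astype(np.float32)))
np.savez('pics/pc.npz',t=fit(Pt,None)[1],s=fit(Ps,None)[1])
a=cv2.resize(cv2.imread('pics/top0.png')[115:215,230:330],(500,500),interpolation=3)
b=cv2.resize(cv2.imread('pics/scene0.png')[180:280,310:370+40],(300*5//3,500),interpolation=3)
cv2.imwrite('pics/c.png',np.hstack([a,b])[:,:1000])
i=cv2.imread('pics/c.png');cv2.imwrite('pics/c.png',cv2.resize(i,(800,400)))
E
```

```text
A 259 [0.0196 0.0246 0.0283] [ 507.3 -132.1] [ 93.7 409.6] 45.82880783081055
B 259 [0.0126 0.0163 0.0208] [ 404.2 -182.9] [ 50.8 350.8] 17.32282257080078
B s 292 [0.01   0.0158 0.0195] [ 781.5 -171. ] [797.8 111.8] 20.837875366210938
A s 360 [0.0129 0.0238 0.0274] [ 847.6 -110.1] [621.6 108.1] 30.92288589477539
t table z 0.0005167872973463883
s table z 0.0007695008097339251
t 1185 2244 ((526.3382568359375, 38.28675842285156), (187.0439910888672, 340.3996276855469), 88.53276062011719)
top150 509 ((623.3539428710938, 98.02000427246094), (119.56718444824219, 69.17572784423828), 4.067539215087891)
s 1144 2598 ((575.8406372070312, 81.55674743652344), (229.97433471679688, 129.82554626464844), 12.605140686035156)
top150 650 ((625.697021484375, 95.85873413085938), (122.87348175048828, 70.88796997070312), 1.875213861465454)
```

View pics/c.png

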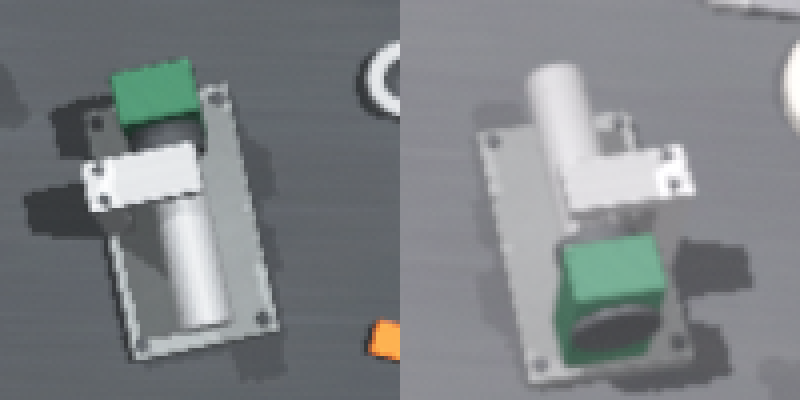

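```bash
cat > fx.py <<'E'
from h import *
from scipy.optimize import minimize
def rd(p,r):  # outside distance to rect, inside distance
    dx=np.maximum(r[0]-p[:,0],p[:,0]-r[1]);dy=np.maximum(r[2]-p[:,1],p[:,1]-r[3])
    return np.where((dx>0)&(dy>0),np.hypot(dx,dy),np.maximum(dx,dy))
PL=(-60,70,-95,132);AR=(-22,70,-20,20);HE=(-34,34,-90,-45)
def loc(P,q):
    c,s=np.cos(q[2]),np.sin(q[2]);d=P[:,:2]*1000-q[:2]
    return np.c_[d[:,0]*c+d[:,1]*s,-d[:,0]*s+d[:,1]*c,P[:,2]*1000]
def cost(q,P,lim=8):
    z=P[:,2]*1000;L=loc(P,q)
    pl=abs(z-20)<4;tb=abs(z)<5;top=abs(z-149)<4;sh=(z>100)&(z<125)
    cl=lambda e:np.clip(e,0,lim)**2
    return (cl(rd(L[pl],PL)).sum()+cl(-rd(L[tb],PL)).sum()+
      cl(np.minimum(rd(L[top],AR),rd(L[top],HE))).sum()+cl(rd(L[sh],(-22,22,-23,125))).sum())
E
python3 - <<'E'
from fx import *
T=np.load('pics/top0.npz');S=np.load('pics/scene0.npz')
Q={}
for n,A in(('top',T),('scene',S)):
    P=cloud(n,A['d']).reshape(-1,3);P=P[(P[:,0]>.35)&(P[:,0]<.8)&(P[:,1]>-.1)&(P[:,1]<.22)&(P[:,2]<.17)]
    Q[n]=P
for k in(['top'],['scene'],['top','scene']):
    P=np.vstack([Q[i] for i in k]);best=None
    for y in(1.4,1.57,1.75,1.9):
        r=minimize(cost,[590,60,y],args=(P,),method='Nelder-Mead',options=dict(initial_simplex=[[590,60,y],[620,60,y],[590,90,y],[590,60,y+.15]],xatol=.05,fatol=.1))
        r=minimize(cost,r.x,args=(P,4),method='Nelder-Mead')
        if best is None or r.fun<best.fun:best=r
    print(k,best.x.round(3),best.fun)
np.save('q.npy',best.x)
for n in Q:
    L=loc(Q[n],best.x);m=(L[:,1]>25)&(L[:,1]<118)&(L[:,2]>60)&(abs(L[:,0])<28);L=L[m]
    ang=np.degrees(np.arctan2(L[:,0],L[:,2]-95));rr=np.hypot(L[:,0],L[:,2]-95)
    print(n,len(L))
    for a in range(-100,120,10):
        k=(ang>=a)&(ang<a+10)
        if k.sum()>2:print(a+5,k.sum(),np.median(rr[k]).round(1),end=' | ')
    print()
for (x0,x1,y0,y1) in((345,390,150,170),(360,405,202,220)):
    P=cloud('top',T['d'])[y0:y1,x0:x1];m=(T['im'][y0:y1,x0:x1].min(-1)>120)&(P[...,2]>.008)&(P[...,2]<.035)
    q=P[m][:,:2]*1000;c=np.median(q,0);q=q[np.linalg.norm(q-c,axis=1)<62];r=cv2.minAreaRect(q.astype(np.float32));w=np.linalg.svd(q-q.mean(0))[2][0]
    print(r,q.mean(0),np.arctan2(w[1],w[0]))
E
```

```text
['top'] [592.902  84.343   1.811] 2129.317379197902
['scene'] [593.619  82.126   1.811] 3703.6541564545364
['top', 'scene'] [593.347  83.108   1.811] 5932.154473908517
top 372
-85 5 21.5 | -75 11 21.3 | -65 7 21.1 | -55 16 22.1 | -45 21 22.9 | -35 24 22.8 | -25 35 23.6 | -15 30 24.7 | -5 36 26.2 | 5 38 25.0 | 15 34 25.7 | 25 38 25.4 | 35 28 26.5 | 45 31 26.8 | 55 11 25.6 | 65 7 25.0 | 
scene 334
-85 8 24.2 | -75 16 24.7 | -65 22 24.3 | -55 19 24.7 | -45 27 24.3 | -35 29 25.1 | -25 28 25.4 | -15 31 24.6 | -5 33 24.9 | 5 28 24.5 | 15 30 24.2 | 25 17 24.7 | 35 26 24.4 | 45 12 24.7 | 55 7 24.2 | 
((621.7837524414062, -242.858154296875), (32.83694076538086, 110.72937774658203), 2.7019944190979004) [ 620.25804218 -242.0309577 ] -1.5058522543446937
((440.276123046875, -298.25970458984375), (29.71898078918457, 110.55452728271484), 4.217916965484619) [ 439.87937394 -297.05786849] -1.499328856452959
```

```bash
cat > go.py <<'E'
# usage: python3 go.py fx fy fz yawrel  -> deltas in tool axes (after twist) to put TCP at fixture point (mm), tool z along fixture yaw yawrel(deg); 'w' prefix = world mm & world yaw
import sys; from h import *
from scipy.spatial.transform import Rotation as Ro
q=np.load('q.npy');a=sys.argv[1:]
w=a[0]=='w'; a=[float(i) for i in a[w:]]
s=manip.get_state();R=Ro.from_euler('xyz',s['orientation']).as_matrix();p=s['ee_pos']*1000
c,sn=np.cos(q[2]),np.sin(q[2])
L=np.array([[c,sn],[-sn,c]])@(p[:2]-q[:2])
zy=np.degrees(np.arctan2(R[1,2],R[0,2]))
print('t',round(s['t'],2),'tcp fix',L.round(1),p[2].round(1),'world',p.round(1),'tool z yaw world',zy.round(1),'fix',((zy-np.degrees(q[2])+90)%180-90).round(1),'down',R[:,0].round(3),'F',s['ft_force'].round(1),'Ffix',(np.array([[c,sn],[-sn,c]])@s['ft_force'][:2]).round(1),'w',round(s['width']*1000,1),'j6',s['joint_pos'][5].round(2))
if len(a)>2:
    tgt=np.array(a[:3]);yw=a[3]
    if not w: tgt[:2]=q[:2]+np.array([[c,-sn],[sn,c]])@tgt[:2]; yw+=np.degrees(q[2])
    d=(zy-yw+90)%180-90   # rotation about tool x (down) = -world yaw
    Rn=R@Ro.from_euler('x',d,degrees=True).as_matrix()
    print('twist deg',d.round(2),'then d tool',(Rn.T@(tgt-p)).round(1),'| d in present axes',(R.T@(tgt-p)).round(1))
E
python3 go.py 18 85 140 0; python3 go.py w 440 -298 60 4
```

```text
t 0.1 tcp fix [485.5 247.5] 255.8 world [237.6 495.8 255.8] tool z yaw world 64.4 fix -39.3 down [-0.001 -0.001 -1.   ] F [ 0.2 -0.1  0.2] Ffix [-0.1 -0.2] w 85.5 j6 -0.07
twist deg -39.35 then d tool [ 116.  -162.6 -467.4] | d in present axes [ 116.  -422.1 -258.4]
t 0.1 tcp fix [485.5 247.5] 255.8 world [237.6 495.8 255.8] tool z yaw world 64.4 fix -39.3 down [-0.001 -0.001 -1.   ] F [ 0.2 -0.1  0.2] Ffix [-0.1 -0.2] w 85.5 j6 -0.07
twist deg 60.4 then d tool [ 196.4 -805.9  146.7] | d in present axes [ 196.4 -525.6 -628.3]
```

```bash

python3 -m pendant '[[0.0854,0,0,0,-7.87],[0.0854,0,0,0,-7.87],[0.0854,0,0,0,-7.87],[0.0854,0,0,0,-7.87],[0.0854,0,0,0,-7.87],[0.0854,0,-10,-40,0],[0.0854,0,0,0,0],[0.0854,0,0,0,0]]' | tail -5; python3 go.py 5 85 140 0
```

```text
t: 0.9
ee_pos: [0.2613, 0.4513, 0.2563]
orientation: [1.492, 1.571, -2.982]
ft_force: [0.1, -0.4, -0.3]
width: 0.0854
t 0.9 tcp fix [436.6 235. ] 256.3 world [261.3 451.3 256.3] tool z yaw world 103.7 fix -0.1 down [-0. -0. -1.] F [ 0.1 -0.4 -0.3] Ffix [-0.5  0. ] w 85.4 j6 -0.83
twist deg -0.09 then d tool [ 116.3 -150.  -431.6] | d in present axes [ 116.3 -150.7 -431.4]
```

```bash

python3 -m pendant '[[0.0854,0,-0.015,-0.043,0],[0.0854,0,-0.015,-0.043,0],[0.0854,0,-0.015,-0.043,0],[0.0854,0,-0.015,-0.043,0],[0.0854,0,-0.015,-0.043,0],[0.0854,0,-0.015,-0.043,0],[0.0854,0,-0.015,-0.043,0],[0.0854,0,-0.015,-0.043,0]]' >/dev/null
python3 -m pendant '[[0.0854,0,-0.015,-0.043,0],[0.0854,0,-0.015,-0.043,0],[0.0854,0.03,0,0,0],[0.0854,0.03,0,0,0],[0.0854,0.03,0,0,0],[0.0854,0.025,0,0,0],[0.0854,0,0,0,0],[0.0854,0,0,0,0]]' | tail -5; python3 go.py 5 85 140 0
```

```text
t: 2.5
ee_pos: [0.5092, 0.0702, 0.1418]
orientation: [1.093, 1.571, 2.905]
ft_force: [0.2, -0.0, 0.1]
width: 0.085
t 2.5 tcp fix [ 7.5 84.8] 141.8 world [509.2  70.2 141.8] tool z yaw world 103.8 fix 0.0 down [-0.  0. -1.] F [ 0.2 -0.   0.1] Ffix [-0.1 -0.1] w 85.0 j6 -1.75
twist deg 0.03 then d tool [ 1.8  0.2 -2.5] | d in present axes [ 1.8  0.2 -2.5]
```

```bash

python3 -m pendant '[[0.0854,0.025,0,0,0],[0.0854,0.022,0,0,0],[0.0854,0,0,0,0],[0.0854,0,0,0.005,0],[0.0854,0,0,0.003,0],[0.0854,0,0,0.002,0],[0.0854,0,0,0,0],[0.0854,0,0,0,0]]' >/dev/null;  python3 go.py
python3 -m pendant '[[0.0854,0,0,0.001,0],[0.0854,0,0,0.0,0],[0.0854,0,0,0.001,0],[0.0854,0,0,0.0,0],[0.0854,0,0,0.000,0],[0.0854,0,0,0,0],[0.0854,0,0,0,0],[0.0854,0,0,0,0]]' >/dev/null;  python3 go.py
```

```text
Traceback (most recent call last):
  File "go.py", line 5, in <module>
    w=a[0]=='w'; a=[float(i) for i in a[w:]]
      ~^^^
IndexError: list index out of range
Traceback (most recent call last):
  File "go.py", line 5, in <module>
    w=a[0]=='w'; a=[float(i) for i in a[w:]]
      ~^^^
IndexError: list index out of range
```

```bash
sed -i "s/w=a\[0\]=='w'/w=a[:1]==['w']/" go.py; python3 go.py
python3 -m pendant '[[0.0854,0,0,0.001,0],[0.0854,0,0,0.0,0],[0.0854,0,0,0.0,0],[0.0854,0,0,0.0,0],[0.0854,0,0,0.000,0],[0.0854,0,0,0,0],[0.0854,0,0,0,0],[0.0854,0,0,0,0]]' >/dev/null;  python3 go.py
```

```text
t 4.1 tcp fix [19.1 85.2] 94.3 world [506.   81.4  94.3] tool z yaw world 103.8 fix -0.0 down [-0. -0. -1.] F [-0.4  0.3 -0.4] Ffix [0.4 0.3] w 85.2 j6 -1.72
t 4.9 tcp fix [20.1 85.2] 94.3 world [505.8  82.4  94.3] tool z yaw world 103.7 fix -0.0 down [ 0.  0. -1.] F [ 0.3 -0.1 -0.5] Ffix [-0.2 -0.3] w 85.4 j6 -1.72
```

```bash
for i in 1 ; do
python3 -m pendant '[[0.0854,0,0,0.001,0],[0.0854,0,0,0.0,0],[0.0854,0,0,0.0,0],[0.0854,0,0,0.0,0],[0.0854,0,0,0.001,0],[0.0854,0,0,0,0],[0.0854,0,0,0,0],[0.0854,0,0,0,0]]' |tail -2;  python3 go.py
python3 -m pendant '[[0.0854,0,0,0.001,0],[0.0854,0,0,0.0,0],[0.0854,0,0,0.0,0],[0.0854,0,0,0.0,0],[0.0854,0,0,0.001,0],[0.0854,0,0,0,0],[0.0854,0,0,0,0],[0.0854,0,0,0,0]]' |tail -2;  python3 go.py; done
```

```text
ft_force: [2.7, -13.4, -1.2]
width: 0.0854
t 5.7 tcp fix [21.  85.2] 94.3 world [505.6  83.3  94.3] tool z yaw world 103.7 fix -0.0 down [ 0.    -0.001 -1.   ] F [  2.7 -13.4  -1.2] Ffix [-13.7   0.5] w 85.4 j6 -1.72
ft_force: [7.2, -28.9, -3.6]
width: 0.0857
t 6.5 tcp fix [21.3 85.2] 94.3 world [505.5  83.6  94.3] tool z yaw world 103.7 fix -0.1 down [ 0.001 -0.004 -1.   ] F [  7.2 -28.9  -3.6] Ffix [-29.8  -0.1] w 85.7 j6 -1.71
```

```bash
python3 -m pendant '[[0.0854,0.002,0,0.0005,0],[0.0854,0.003,0,0.0,0],[0.0854,0.003,0,0.0,0],[0.0854,0.003,0,0.0,0],[0.0854,0.003,0,0.0,0],[0.0854,0.003,0,0,0],[0.0854,0.003,0,0,0],[0.0854,0.003,0,0,0]]' |tail -2;  python3 go.py; python3 - <<'E'
from fx import *
S=grab('scene','s1')[1]
T=grab('top','t1')[1]
q=np.load('q.npy')
for n,d in(('top',T),('scene',S)):
    L=loc(cloud(n,d).reshape(-1,3),q)-[1.8 if n=='scene' else 0,0,0];m=(L[:,1]>22)&(L[:,1]<45)&(L[:,2]>60)&(L[:,2]<125)&(abs(L[:,0])<28);L=L[m]
    ang=np.degrees(np.arctan2(L[:,0],L[:,2]-95));rr=np.hypot(L[:,0],L[:,2]-95)
    print(n,[(a+5,k.sum(),np.median(rr[k]).round(1)) for a in range(-100,120,10) for k in [(ang>=a)&(ang<a+10)] if k.sum()>2])
cv2.imwrite('pics/c1.png',cv2.resize(cv2.imread('pics/s1.png')[160:290,290:420],(600,600),interpolation=3))
E
```

```text
ft_force: [0.2, -38.8, 13.5]
width: 0.0856
t 7.3 tcp fix [21.1 84.9] 72.4 world [505.8  83.4  72.4] tool z yaw world 103.7 fix -0.1 down [ 0.002 -0.004 -1.   ] F [  0.2 -38.8  13.5] Ffix [-37.7   9.1] w 85.6 j6 -1.71
top []
scene [(-75, np.int64(6), np.float64(26.4)), (-65, np.int64(4), np.float64(25.6)), (-55, np.int64(8), np.float64(26.1)), (-45, np.int64(3), np.float64(26.8)), (-25, np.int64(3), np.float64(23.5)), (-15, np.int64(4), np.float64(25.8))]
```

View pics/c1.png

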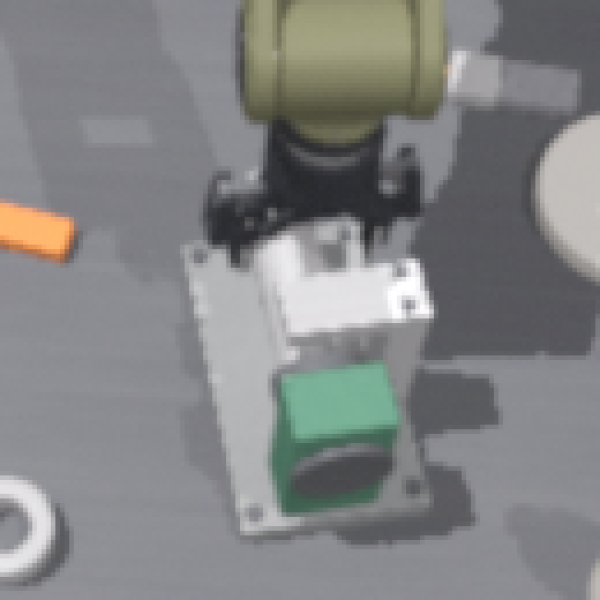

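```bash
python3 -m pendant '[[0.0854,0,0,-0.006,0],[0.0854,-0.02,0,0,0],[0.0854,-0.007,0,0.0,0],[0.0854,0,0,0.003,0],[0.0854,0,0,0.003,0],[0.0854,0.001,0,0,0],[0.0854,0.002,0,0,0],[0.0854,0.003,0,0,0]]' |tail -2;  python3 go.py; python3 -m pendant '[[0.0854,0.003,0,0,0],[0.0854,0.003,0,0,0],[0.0854,0.003,0,0.0,0],[0.0854,0.003,0,0,0],[0.0854,0.003,0,0,0],[0.0854,0.002,0,0,0],[0.0854,0.001,0,0,0],[0.0854,0,0,0,0]]' |tail -2;  python3 go.py; python3 - <<'E'
from fx import *
S=grab('scene','s2')[1]
cv2.imwrite('pics/c2.png',cv2.resize(cv2.imread('pics/s2.png')[190:250,330:390],(600,600),interpolation=3))
E
```

```text
ft_force: [4.1, -34.9, 13.7]
width: 0.0856
t 8.2 tcp fix [21.3 84.5] 93.1 world [506.2  83.8  93.1] tool z yaw world 103.7 fix -0.0 down [ 0.004 -0.005 -1.   ] F [  4.1 -34.9  13.7] Ffix [-34.9   4.3] w 85.6 j6 -1.71
ft_force: [8.4, -38.7, 10.6]
width: 0.0852
t 9.0 tcp fix [21.2 84.4] 74.9 world [506.3  83.6  74.9] tool z yaw world 103.7 fix -0.1 down [ 0.004 -0.005 -1.   ] F [  8.4 -38.7  10.6] Ffix [-39.6   1.1] w 85.2 j6 -1.71
```

```bash
python3 -m pendant '[[0.0854,0,0,-0.006,0],[0.0854,-0.04,0,-0.008,0],[0.0854,-0.04,0,0,0],[0.0854,0,0.05,0,0],[0.0854,0,0.05,0,0],[0.0854,0,0.05,0,0],[0.0854,0,0,0,0],[0.0854,0,0,0,0]]' |tail -2;  python3 go.py; cat > look.py <<'E'
from fx import *
import sys
k=sys.argv[1];q=np.load('q.npy')
for n in('top','scene'):
    im,d=grab(n,n+k)
    L=loc(cloud(n,d).reshape(-1,3),q)-[1.8,0,0];m=(L[:,1]>24)&(L[:,1]<118)&(L[:,2]>60)&(L[:,2]<126)&(abs(L[:,0])<28);L=L[m]
    print(n,[(a+2,k.sum(),np.median(L[k,2]).round(1)) for a in range(-28,28,4) for k in [(L[:,0]>=a)&(L[:,0]<a+4)] if k.sum()>2])
a=cv2.resize(cv2.imread(f'pics/top{k}.png')[140:215,245:320],(400,400),interpolation=3)
b=cv2.resize(cv2.imread(f'pics/scene{k}.png')[185:260,315:390],(400,400),interpolation=3)
cv2.imwrite(f'pics/l{k}.png',np.hstack([a,b]))
E
python3 look.py 3
```

```text
ft_force: [1.6, -0.3, -0.2]
width: 0.0856
t 9.85 tcp fix [ 10.8 235.3] 154.4 world [362.2  37.7 154.4] tool z yaw world 103.7 fix -0.0 down [ 0.001  0.    -1.   ] F [ 1.6 -0.3 -0.2] Ffix [-0.6 -1.5] w 85.6 j6 -1.81
top [(-22, np.int64(27), np.float64(104.3)), (-18, np.int64(35), np.float64(110.7)), (-14, np.int64(32), np.float64(109.7)), (-10, np.int64(35), np.float64(111.7)), (-6, np.int64(34), np.float64(111.5)), (-2, np.int64(32), np.float64(113.2)), (2, np.int64(36), np.float64(112.9)), (6, np.int64(34), np.float64(114.1)), (10, np.int64(34), np.float64(114.5)), (14, np.int64(35), np.float64(115.1)), (18, np.int64(31), np.float64(111.7)), (22, np.int64(29), np.float64(103.7)), (26, np.int64(3), np.float64(94.9))]
scene [(-26, np.int64(33), np.float64(101.4)), (-22, np.int64(41), np.float64(108.1)), (-18, np.int64(29), np.float64(111.5)), (-14, np.int64(28), np.float64(112.5)), (-10, np.int64(24), np.float64(112.1)), (-6, np.int64(32), np.float64(111.9)), (-2, np.int64(26), np.float64(112.7)), (2, np.int64(27), np.float64(113.1)), (6, np.int64(27), np.float64(114.1)), (10, np.int64(30), np.float64(113.8)), (14, np.int64(24), np.float64(114.2)), (18, np.int64(15), np.float64(108.5)), (22, np.int64(3), np.float64(104.2))]
```

View pics/l3.png

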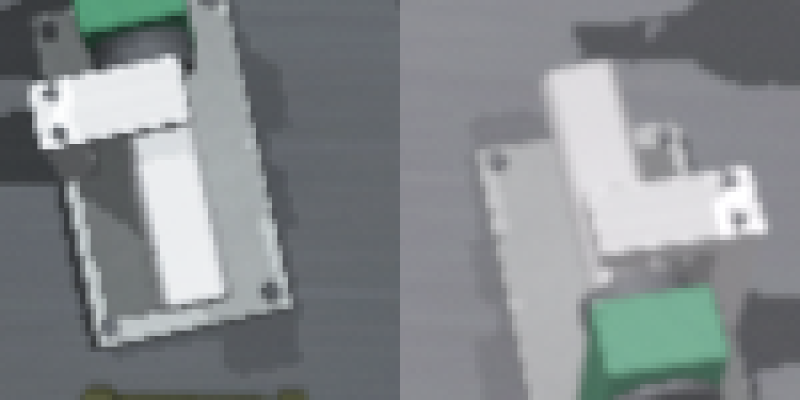

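View: the flat (bright band, about x 165–220 in the top crop) is nearly up. Depth says it leans roughly 5–9° towards -x. I'll level it by pressing down with both fingertips.

```bash
python3 -m pendant '[[0.026,0,-0.03,-0.009,0],[0.026,0,-0.04,0,0],[0.026,0,-0.04,0,0],[0.026,0,-0.04,0,0],[0.026,0,0,0,0],[0.026,0,0,0,0],[0.026,0.005,0,0,0],[0.026,0.003,0,0,0]]' |tail -1;  python3 go.py; 
python3 -m pendant '[[0.026,0.002,0,0,0],[0.026,0.0,0,0,0],[0.026,0.002,0,0,0],[0.026,0,0,0,0],[0.026,0,0,0,0],[0.026,0,0,0,0],[0.026,0,0,0,0],[0.026,0,0,0,0]]' |tail -1;  python3 go.py
```

```text
width: 0.0263
t 10.75 tcp fix [ 1.7 85.8] 145.8 world [509.6  64.3 145.8] tool z yaw world 103.7 fix -0.0 down [-0. -0. -1.] F [0.7 1.  0.2] Ffix [ 0.8 -0.9] w 26.3 j6 -1.76
width: 0.0263
t 11.55 tcp fix [ 1.6 85.2] 142.3 world [510.2  64.4 142.3] tool z yaw world 103.7 fix -0.0 down [ 0. -0. -1.] F [0.5 0.2 0.2] Ffix [ 0.  -0.6] w 26.3 j6 -1.76
```

```bash

for k in 1; do python3 -m pendant '[[0.026,0.001,0,0,0],[0.026,0.001,0,0,0],[0.026,0.001,0,0,0],[0.026,0,0,0,0],[0.026,0,0,0,0],[0.026,0,0,0,0],[0.026,0,0,0,0],[0.026,0,0,0,0]]' |tail -1;  python3 go.py
python3 -m pendant '[[0.026,0.001,0,0,0],[0.026,0.0,0,0,0],[0.026,0.001,0,0,0],[0.026,0,0,0,0],[0.026,0,0,0,0],[0.026,0,0,0,0],[0.026,0,0,0,0],[0.026,0,0,0,0]]' |tail -1;  python3 go.py; done; python3 -c "
from bench import manip;print(manip.get_state()['torque'])"
```

```text
width: 0.026
t 12.35 tcp fix [ 1.6 85.3] 139.3 world [510.2  64.4 139.3] tool z yaw world 103.8 fix 0.0 down [-0. -0. -1.] F [ 0.4  0.4 -0.9] Ffix [ 0.3 -0.5] w 26.0 j6 -1.76
width: 0.0259
t 13.15 tcp fix [ 1.6 85.1] 138.4 world [510.3  64.5 138.4] tool z yaw world 103.8 fix 0.0 down [ 0.001  0.    -1.   ] F [-5.9 -0.1 13.4] Ffix [1.3 5.8] w 25.9 j6 -1.76
[0.10334991 1.10061112 0.0740061 ]
```

```bash

for k in 1; do python3 -m pendant '[[0.026,0.001,0,0,0],[0.026,0.0,0,0,0],[0.026,0.001,0,0,0],[0.026,0,0,0,0],[0.026,0,0,0,0],[0.026,0,0,0,0],[0.026,0,0,0,0],[0.026,0,0,0,0]]' |tail -1;  python3 go.py
python3 -m pendant '[[0.026,0.001,0,0,0],[0.026,0.0,0,0,0],[0.026,0.00,0,0,0],[0.026,0,0,0,0],[0.026,0,0,0,0],[0.026,0,0,0,0],[0.026,0,0,0,0],[0.026,0,0,0,0]]' |tail -1;  python3 go.py; done; python3 -c "
from bench import manip;print(manip.get_state()['torque'])"
```

```text
width: 0.0259
t 13.95 tcp fix [ 2.3 85. ] 137.4 world [510.3  65.2 137.4] tool z yaw world 103.8 fix 0.0 down [ 0.001  0.001 -1.   ] F [-13.4   4.6  27.1] Ffix [ 7.6 11.9] w 25.9 j6 -1.76
width: 0.0261
t 14.75 tcp fix [ 2.8 84.9] 136.7 world [510.2  65.7 136.7] tool z yaw world 103.8 fix 0.0 down [ 0.001  0.002 -1.   ] F [-15.9   9.3  32.5] Ffix [12.9 13.3] w 26.1 j6 -1.76
[2.08269194 2.87980947 0.20055365]
```

```bash

for k in 1; do python3 -m pendant '[[0.026,0.001,0,0,0],[0.026,0.0,0,0,0],[0.026,0.00,0,0,0],[0.026,0,0,0,0],[0.026,0,0,0,0],[0.026,0,0,0,0],[0.026,0,0,0,0],[0.026,0,0,0,0]]' |tail -1;  python3 go.py
python3 -m pendant '[[0.026,0.001,0,0,0],[0.026,0.0,0,0,0],[0.026,0.00,0,0,0],[0.026,0,0,0,0],[0.026,0,0,0,0],[0.026,0,0,0,0],[0.026,0,0,0,0],[0.026,0,0,0,0]]' |tail -1;  python3 go.py; done; python3 -c "
from bench import manip;print(manip.get_state()['torque'])"
```

```text
width: 0.0259
t 15.55 tcp fix [ 2.9 84.8] 136.5 world [510.3  65.8 136.5] tool z yaw world 103.8 fix 0.0 down [ 0.002  0.002 -1.   ] F [-21.6  10.   42.1] Ffix [14.9 18.6] w 25.9 j6 -1.76
width: 0.0262
t 16.35 tcp fix [ 2.9 84.8] 136.4 world [510.3  65.8 136.4] tool z yaw world 103.8 fix 0.0 down [ 0.002  0.002 -1.   ] F [-27.4   8.7  55. ] Ffix [14.9 24.5] w 26.2 j6 -1.76
[1.98494482 4.77053005 0.2734578 ]
```

```bash
python3 -c "
import numpy as np;np.save('q.npy',[592.9,84.86,1.811])"
python3 -m pendant '[[0.026,-0.02,0,0,0],[0.026,-0.03,0,0,0],[0.026,-0.03,0,0,8.3],[0.026,0,0,0,8.3],[0.026,0,0,0,8.3],[0.026,0,0,0,8.3],[0.026,0,0,0,8.3],[0.026,0,0,0,8.3]]' |tail -1; 
python3 -m pendant '[[0.055,0,0,0,8.3],[0.055,0,0,0,8.3],[0.055,0,0,0,8.3],[0.055,0,0,0,8.3],[0.055,0,0,0,8.3],[0.055,0,0,0,8.3],[0.055,0,0,0,0],[0.055,0,0,0,0]]' |tail -1;  python3 go.py w 442.6 -332.7 100 4.2
```

```text
width: 0.0258
width: 0.0553
t 17.95 tcp fix [-0.2 85.2] 212.2 world [510.1  64.4 212.2] tool z yaw world 4.4 fix 80.6 down [-0.  0. -1.] F [ 0.5 -0.6  0.4] Ffix [-0.6 -0.3] w 55.3 j6 -0.02
twist deg 0.2 then d tool [ 112.2 -391.1  -96.4] | d in present axes [ 112.2 -390.8  -97.8]
```

```bash

python3 -m pendant '[[0.055,0,-0.0434,-0.0108,0],[0.055,0,-0.0434,-0.0108,0],[0.055,0,-0.0434,-0.0108,0],[0.055,0,-0.0434,-0.0108,0],[0.055,0,-0.0434,-0.0108,0],[0.055,0,-0.0434,-0.0108,0],[0.055,0,-0.0434,-0.0108,0],[0.055,0,-0.0434,-0.0108,0]]' |tail -1; 
python3 -m pendant '[[0.055,0,-0.0434,-0.0108,0],[0.055,0.04,0,0,0],[0.055,0.04,0,0,0],[0.055,0.02,0,0,0],[0.055,0,0,0,0],[0.055,0,0,0,0],[0.055,0,0,0,0],[0.055,0,0,0,0]]' |tail -1;  python3 go.py w 442.6 -332.7 26 4.2; sed -i 's/\[1.8,0,0\]/[0,0,0]/; s/\[185:260,315:390\]/[150:225,225:300]/' look.py; python3 look.py 4
```

```text
width: 0.0555
width: 0.055
t 19.55 tcp fix [-369.5  245.9] 113.7 world [ 442.  -332.5  113.7] tool z yaw world 4.2 fix 80.4 down [ 0.002 -0.002 -1.   ] F [0.5 0.1 0.1] Ffix [-0.1 -0.5] w 55.0 j6 -0.78
twist deg -0.0 then d tool [87.7 -0.1  0.5] | d in present axes [87.7 -0.1  0.5]
top [(-22, np.int64(32), np.float64(104.2)), (-18, np.int64(34), np.float64(111.0)), (-14, np.int64(33), np.float64(111.7)), (-10, np.int64(34), np.float64(113.7)), (-6, np.int64(35), np.float64(112.6)), (-2, np.int64(34), np.float64(112.8)), (2, np.int64(32), np.float64(112.7)), (6, np.int64(36), np.float64(112.9)), (10, np.int64(34), np.float64(112.5)), (14, np.int64(32), np.float64(112.2)), (18, np.int64(34), np.float64(111.3)), (22, np.int64(29), np.float64(107.5)), (26, np.int64(4), np.float64(98.0))]
scene [(-26, np.int64(32), np.float64(100.5)), (-22, np.int64(45), np.float64(108.9)), (-18, np.int64(29), np.float64(113.4)), (-14, np.int64(28), np.float64(112.4)), (-10, np.int64(26), np.float64(113.2)), (-6, np.int64(29), np.float64(111.5)), (-2, np.int64(25), np.float64(113.1)), (2, np.int64(31), np.float64(112.2)), (6, np.int64(24), np.float64(113.5)), (10, np.int64(26), np.float64(113.4)), (14, np.int64(25), np.float64(113.8)), (18, np.int64(18), np.float64(108.9))]
```

View pics/l4.png

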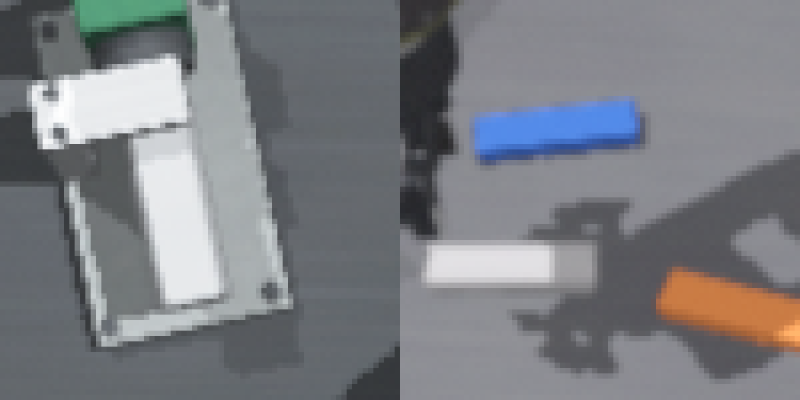

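```bash

python3 -m pendant '[[0.055,0.04,0,0,0],[0.055,0.03,0,0,0],[0.055,0.016,0,0,0],[0.055,0,0,0,0],[0.02,0,0,0,0],[0.02,0,0,0,0],[0.02,0,0,0,0],[0.02,0,0,0,0]]' |tail -2;python3 go.py
python3 -m pendant '[[0.02,0,0,0,0],[0.02,0,0,0,0],[0.02,0,0,0,0],[0.02,-0.01,0,0,0],[0.02,-0.03,0,0,0],[0.02,-0.04,0,0,0],[0.02,-0.04,0,0,0],[0.02,0,0,0,0]]' |tail -2;  python3 go.py -110 0 145 90; python3 - <<'E'
from h import *
im,d=grab('scene','s5');P=cloud('scene',d)
a=cv2.imread('pics/s5.png')[130:220,190:310];cv2.imwrite('pics/c5.png',cv2.resize(a,(800,600),interpolation=3))
E
```

```text
ft_force: [1.7, 1.2, 6.5]
width: 0.0283
t 20.45 tcp fix [-369.9  245.5] 28.2 world [ 442.4 -332.8   28.2] tool z yaw world 4.2 fix 80.4 down [ 0.003 -0.002 -1.   ] F [1.7 1.2 6.5] Ffix [ 0.7 -1.9] w 28.3 j6 -0.78
ft_force: [-0.5, -0.6, -5.0]
width: 0.0285
t 21.25 tcp fix [-370.7  245.2] 152.4 world [ 442.9 -333.5  152.4] tool z yaw world 4.2 fix 80.4 down [ 0.007 -0.006 -1.   ] F [-0.5 -0.6 -5. ] Ffix [-0.5  0.6] w 28.5 j6 -0.78
twist deg -9.61 then d tool [  6.8 260.7 245.2] | d in present axes [  6.8 298.  198.2]
```

View pics/c5.png

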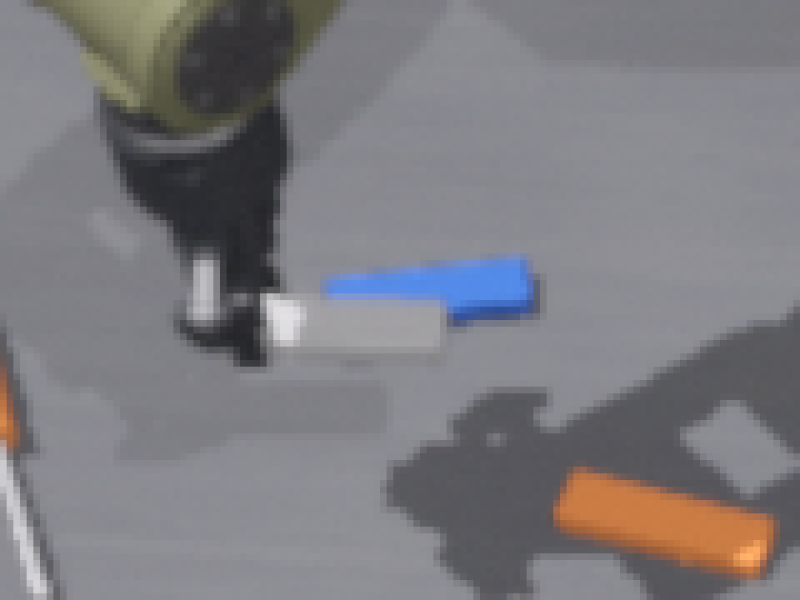

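```bash

python3 -m pendant '[[0.02,0,0,0,-4.8],[0.02,0,0,0,-4.8],[0.02,0,0.0344,0.035,0],[0.02,0,0.0344,0.035,0],[0.02,0,0.0344,0.035,0],[0.02,0,0.0344,0.035,0],[0.02,0,0.0344,0.035,0],[0.02,0,0.0344,0.035,0]]' |tail -1
python3 -m pendant '[[0.02,0,0.0344,0.035,0],[0.02,0,0,0,0],[0.02,0.005,0,0,0],[0.02,0,0,0,0],[0.02,0,0,0,0],[0.02,0,0,0,0],[0.02,0,0,0,0],[0.02,0,0,0,0]]' |tail -1; python3 go.py -130 0 141.2 90; cat > bl.py <<'E'
from fx import *
import sys
q=np.load('q.npy')
for n,off in(('top',0),('scene',1.2)):
    im,d=grab(n,n+sys.argv[1]);P=cloud(n,d).reshape(-1,3);L=loc(P,q);c=im.reshape(-1,3).min(-1)
    L[:,0]-=0 if n=='top' else -2.4
    lo,hi=float(sys.argv[2]),float(sys.argv[3])
    m=(L[:,0]>lo)&(L[:,0]<hi)&(abs(L[:,1])<30)&(L[:,2]>105)&(L[:,2]<145)&(c>100);B=L[m]
    A=np.c_[B[:,0],B[:,1],np.ones(len(B))];s=np.linalg.lstsq(A,B[:,2],rcond=None)[0]
    print(n,m.sum(),'z med',np.median(B[:,2]).round(1),'slope deg',np.degrees(s[:2]).round(1),'rect',cv2.minAreaRect(B[:,:2].astype(np.float32)),'max x',np.percentile(B[:,0],[1,99]).round(1))
E
python3 bl.py 6 -150 -24
python3 -c "
import cv2,numpy as np
a=cv2.imread('pics/top6.png')[120:220,250:350];b=cv2.imread('pics/scene6.png')[170:270,280:380]
cv2.imwrite('pics/l6.png',cv2.resize(np.hstack([a,b]),(800,400),interpolation=3))"
```

```text
width: 0.0284
width: 0.0284
t 22.9 tcp fix [-128.7    1.3] 141.5 world [622.2 -40.4 141.5] tool z yaw world 13.7 fix 90.0 down [ 0. -0. -1.] F [ 0.3  0.8 -4.9] Ffix [ 0.7 -0.4] w 28.4 j6 -0.36
twist deg -0.04 then d tool [ 0.3 -1.3  1.3] | d in present axes [ 0.3 -1.3  1.3]
top 19 z med 129.9 slope deg [-17.4   6.2] rect ((-44.2722053527832, -2.0832386016845703), (20.169240951538086, 10.354153633117676), 88.87065124511719) max x [-49.5 -39. ]
scene 284 z med 129.1 slope deg [-0.8  8.5] rect ((-86.69703674316406, -0.3120002746582031), (39.454769134521484, 123.90415954589844), 86.55142974853516) max x [-147.8  -39.6]
```

View pics/l6.png

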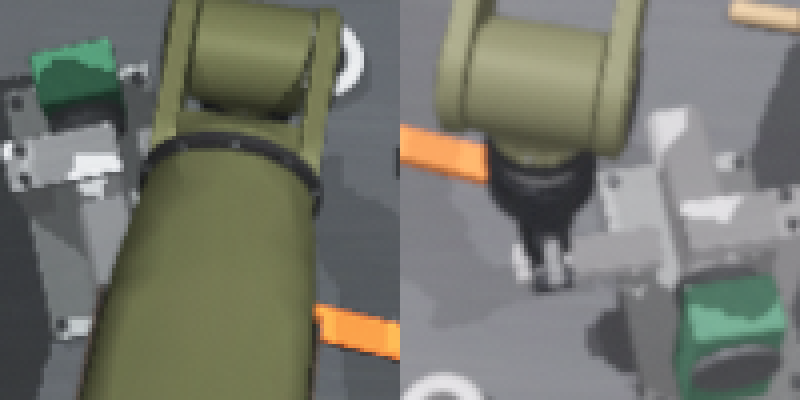

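```bash

python3 -m pendant '[[0.02,0,0,0.0013,0],[0.02,0,0.006,0,0],[0.02,0,0.006,0,0],[0.02,0,0.006,0,0],[0.02,0,0.004,0,0],[0.02,0,0.004,0,0],[0.02,0,0.002,0,0],[0.02,0,0,0,0]]' |tail -1;python3 go.py;
python3 -m pendant '[[0.02,0,0.003,0,0],[0.02,0,0.003,0,0],[0.02,0,0.003,0,0],[0.02,0,0.003,0,0],[0.02,0,0.003,0,0],[0.02,0,0,0,0],[0.02,0,0,0,0],[0.02,0,0,0,0]]' |tail -1;python3 go.py
```

```text
width: 0.0284
t 23.8 tcp fix [-1.001e+02 -1.000e-01] 141.3 world [616.8 -12.3 141.3] tool z yaw world 13.8 fix -90.0 down [ 0.  0. -1.] F [ 0.8 -0.6 -4.4] Ffix [-0.8 -0.6] w 28.4 j6 -0.32
width: 0.028
t 24.6 tcp fix [-85.4  -0.1] 141.3 world [613.3   1.9 141.3] tool z yaw world 13.7 fix 90.0 down [-0. -0. -1.] F [ 0.6  0.1 -4.3] Ffix [-0.  -0.6] w 28.0 j6 -0.3
```

```bash

python3 -m pendant '[[0.02,0,0.004,0,0],[0.02,0,0.004,0,0],[0.02,0,0.004,0,0],[0.02,0,0.004,0,0],[0.02,0,0.004,0,0],[0.02,0,0.004,0,0],[0.02,0,0.004,0,0],[0.02,0,0,0,0]]' |tail -1;python3 go.py;
python3 -m pendant '[[0.02,0,0.002,0,0],[0.02,0,0.002,0,0],[0.02,0,0.002,0,0],[0.02,0,0.001,0,0],[0.02,0,0.001,0,0],[0.02,0,0,0,0],[0.02,0,0,0,0],[0.02,0,0,0,0]]' |tail -1;python3 go.py
```

```text
width: 0.0281
t 25.4 tcp fix [-56.8  -0.1] 141.3 world [606.5  29.8 141.3] tool z yaw world 13.8 fix -90.0 down [-0.  0. -1.] F [ 0.2  0.2 -4.6] Ffix [ 0.1 -0.2] w 28.1 j6 -0.25
width: 0.0283
t 26.2 tcp fix [-49.4  -0.1] 141.2 world [604.7  36.9 141.2] tool z yaw world 13.7 fix 90.0 down [-0. -0. -1.] F [-0.7  0.5 -4.6] Ffix [0.6 0.6] w 28.3 j6 -0.24
```

```bash

python3 -m pendant '[[0.02,0,0.001,0,0],[0.02,0,0.001,0,0],[0.02,0,0.001,0,0],[0.02,0,0,0,0],[0.02,0,0,0,0],[0.02,0,0,0,0],[0.02,0,0,0,0],[0.02,0,0,0,0]]' |tail -1;python3 go.py;
python3 -m pendant '[[0.02,0,0.001,0,0],[0.02,0,0.00,0,0],[0.02,0,0.001,0,0],[0.02,0,0.0,0,0],[0.02,0,0.001,0,0],[0.02,0,0,0,0],[0.02,0,0,0,0],[0.02,0,0,0,0]]' |tail -1;python3 go.py
```

```text
width: 0.0284
t 27.0 tcp fix [-46.4  -0.1] 141.3 world [604.   39.9 141.3] tool z yaw world 13.7 fix 90.0 down [-0.  0. -1.] F [-0.6 -0.3 -4.8] Ffix [-0.1  0.6] w 28.4 j6 -0.23
width: 0.0283
t 27.8 tcp fix [-44.7  -0.2] 141.5 world [603.7  41.5 141.5] tool z yaw world 13.7 fix 90.0 down [ 0.001 -0.002 -1.   ] F [  3.  -10.6  -5.2] Ffix [-11.   -0.4] w 28.3 j6 -0.23
```

```bash

python3 -m pendant '[[0.02,0.0005,0.001,0,0],[0.02,0.0005,0.0,0,0],[0.02,0.0003,0,0,0],[0.02,0,0,0,0],[0.02,0,0,0,0],[0.02,0,0,0,0],[0.02,0,0,0,0],[0.02,0,0,0,0]]' |tail -1;python3 go.py;
python3 -m pendant '[[0.044,0,0,0,0],[0.044,0,0,0,0],[0.044,0,0,0,0],[0.044,0,0,0,0],[0.044,0,0,0,0],[0.044,0,0,0,0],[0.044,0,0,0,0],[0.044,0,0,0,0]]' |tail -1;python3 go.py
```

```text
width: 0.0285
t 28.6 tcp fix [-44.6  -0.3] 140.7 world [603.8  41.6 140.7] tool z yaw world 13.7 fix 89.9 down [ 0.002 -0.003 -1.   ] F [  3.3 -16.   -2.2] Ffix [-16.3   0.6] w 28.5 j6 -0.23
width: 0.0435
t 29.4 tcp fix [-42.3  -0.1] 140.0 world [603.1  43.8 140. ] tool z yaw world 13.8 fix 90.0 down [ 0.  0. -1.] F [ 0.5 -0.2  0.1] Ffix [-0.3 -0.4] w 43.5 j6 -0.23
```

```bash

python3 -m pendant '[[0.044,-0.015,0,0,0],[0.044,-0.03,0,0,0],[0.044,-0.03,0,0,0],[0.044,0,-0.04,0,0],[0.0,0,-0.04,0,0],[0.0,0,-0.04,0,0],[0.0,0,-0.04,0,0],[0.0,0,-0.04,0,0]]' |tail -1;
python3 -m pendant '[[0.0,0,-0.04,0,0],[0.0,0,0,0,0],[0.0,0,0,0,0],[0.0,0,0,0,0],[0.0,0,0,0,0],[0.0,0,0,0,0],[0.0,0,0,0,0],[0.0,0,0,0,0]]' |tail -1;python3 go.py -105 0 136 90;python3 bl.py 7 -80 -25
python3 -c "
import cv2,numpy as np
a=cv2.imread('pics/top7.png')[130:210,235:315];b=cv2.imread('pics/scene7.png')[190:270,315:395]
cv2.imwrite('pics/l7.png',cv2.resize(np.hstack([a,b]),(800,400),interpolation=3))"
```

```text
width: 0.0
width: -0.0001
t 31.0 tcp fix [-2.82e+02 -1.00e-01] 215.1 world [ 660.1 -189.   215.1] tool z yaw world 13.8 fix -90.0 down [ 0. -0. -1.] F [0.4 0.7 0.6] Ffix [ 0.6 -0.6] w -0.1 j6 -0.57
twist deg 0.01 then d tool [ 7.91e+01  1.77e+02 -1.00e-01] | d in present axes [ 7.91e+01  1.77e+02 -1.00e-01]
top 109 z med 128.0 slope deg [-0.7 -0.7] rect ((-44.624202728271484, 1.3802471160888672), (38.5250244140625, 31.661714553833008), 0.4026012122631073) max x [-63.5 -25.7]
scene 155 z med 127.2 slope deg [ 2.  11.6] rect ((-45.62629699707031, -5.864788055419922), (44.40886306762695, 40.44528579711914), 87.69908142089844) max x [-65.2 -25.4]
```

View pics/l7.png

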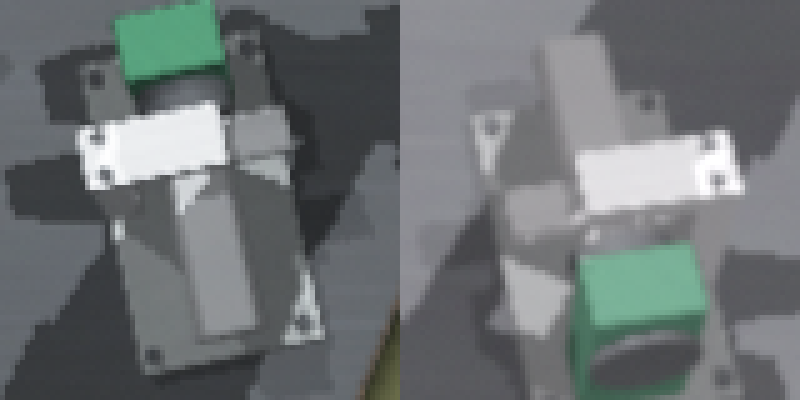

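The block sits under the arm, level (top at 128 mm) and square. Its outer end is at x of about -64 mm; fully home is -65. I'll confirm with a gentle push on the end.

```bash

python3 -m pendant '[[0.0,0,0.048,0,0],[0.0,0,0.048,0,0],[0.0,0,0.048,0,0],[0.0,0,0.046,0,0],[0.0,0.03,0,0,0],[0.0,0.03,0,0,0],[0.0,0.014,0,0,0],[0,0,0,0,0]]' |tail -1;python3 go.py
python3 -m pendant '[[0.0,0,0.004,0,0],[0.0,0,0.003,0,0],[0.0,0,0.002,0,0],[0.0,0,0.001,0,0],[0.0,0,0.001,0,0],[0.0,0,0.001,0,0],[0.0,0,0,0,0],[0,0,0,0,0]]' |tail -1;python3 go.py
```

```text
width: 0.0001
t 31.9 tcp fix [-92.3   0.6] 139.3 world [614.3  -4.9 139.3] tool z yaw world 13.7 fix 90.0 down [-0.003  0.    -1.   ] F [ 0.6 -0.4  0.4] Ffix [-0.5 -0.4] w 0.1 j6 -0.31
width: 0.0001
t 32.7 tcp fix [-80.4  -0.1] 141.0 world [612.1   6.8 141. ] tool z yaw world 13.7 fix 90.0 down [ 0. -0. -1.] F [-0.1  0.4  0.5] Ffix [0.4 0. ] w 0.1 j6 -0.29
```

```bash

python3 -m pendant '[[0.0,0,0.001,0,0],[0.0,0,0.001,0,0],[0.0,0,0.001,0,0],[0.0,0,0.001,0,0],[0.0,0,0.0,0,0],[0.0,0,0.0,0,0],[0.0,0,0,0,0],[0,0,0,0,0]]' |tail -1;python3 go.py
python3 -m pendant '[[0.0,0,0.001,0,0],[0.0,0,0.00,0,0],[0.0,0,0.001,0,0],[0.0,0,0.0,0,0],[0.0,0,0.0,0,0],[0.0,0,0.0,0,0],[0.0,0,0,0,0],[0,0,0,0,0]]' |tail -1;python3 go.py
```

```text
width: 0.0002
t 33.5 tcp fix [-76.4  -0.1] 141.0 world [611.2  10.7 141. ] tool z yaw world 13.7 fix 90.0 down [ 0. -0. -1.] F [-0.2 -2.6 -0.5] Ffix [-2.5  0.8] w 0.2 j6 -0.28
width: -0.0004
t 34.3 tcp fix [-76.1  -0.1] 141.2 world [611.1  11.  141.2] tool z yaw world 13.7 fix 89.9 down [ 0.001 -0.003 -1.   ] F [  3.9 -13.4  -1.5] Ffix [-13.9  -0.6] w -0.4 j6 -0.28
```

```bash

python3 -m pendant '[[0.0,0,0.001,0,0],[0.0,0,0.0,0,0],[0.0,0,0,0,0],[0.0,0,-0.01,0,0],[0.0,0,-0.02,0,0],[0.0,-0.03,-0.02,0,0],[0.0,-0.04,-0.02,0,0],[0,0,-0.03,0,0]]' |tail -1
python3 -m pendant '[[0.0,0,-0.04,0,0],[0.0,0,-0.04,0,0],[0.0,0,-0.03,0,0],[0.0,0,0,0,0],[0.0,0,0,0,0],[0.0,0,0,0,0],[0.0,0,0,0,0],[0,0,0,0,0]]' |tail -1;python3 go.py; python3 bl.py 8 -80 -25; python3 look.py 9 ; cp pics/top9.png pics/f.png
```

```text
width: -0.0004
width: 0.0002
t 35.9 tcp fix [-282.5   -0.3] 211.2 world [ 660.4 -189.5  211.2] tool z yaw world 13.8 fix -90.0 down [ 0.  0. -1.] F [ 0.5  0.5 -0.1] Ffix [ 0.4 -0.6] w 0.2 j6 -0.57
top 108 z med 127.0 slope deg [-2.4 -2.9] rect ((-44.43818283081055, 2.516246795654297), (38.41347122192383, 31.04484748840332), 2.1376194953918457) max x [-63.6 -25.7]
scene 154 z med 127.4 slope deg [ 0.6 13. ] rect ((-45.7802734375, -6.318733215332031), (45.01801300048828, 39.95922088623047), 88.22048950195312) max x [-65.  -26.3]
top [(-22, np.int64(30), np.float64(103.0)), (-18, np.int64(35), np.float64(110.9)), (-14, np.int64(32), np.float64(113.7)), (-10, np.int64(34), np.float64(112.4)), (-6, np.int64(33), np.float64(113.4)), (-2, np.int64(32), np.float64(111.7)), (2, np.int64(34), np.float64(112.8)), (6, np.int64(35), np.float64(112.7)), (10, np.int64(34), np.float64(113.5)), (14, np.int64(33), np.float64(113.3)), (18, np.int64(35), np.float64(111.5)), (22, np.int64(29), np.float64(107.2)), (26, np.int64(3), np.float64(97.9))]
scene [(-26, np.int64(32), np.float64(102.0)), (-22, np.int64(41), np.float64(109.2)), (-18, np.int64(31), np.float64(112.3)), (-14, np.int64(26), np.float64(112.8)), (-10, np.int64(28), np.float64(112.3)), (-6, np.int64(25), np.float64(113.5)), (-2, np.int64(28), np.float64(112.9)), (2, np.int64(25), np.float64(112.3)), (6, np.int64(29), np.float64(112.7)), (10, np.int64(27), np.float64(112.4)), (14, np.int64(25), np.float64(113.9)), (18, np.int64(16), np.float64(108.7)), (22, np.int64(3), np.float64(104.9))]
```

View pics/f.png

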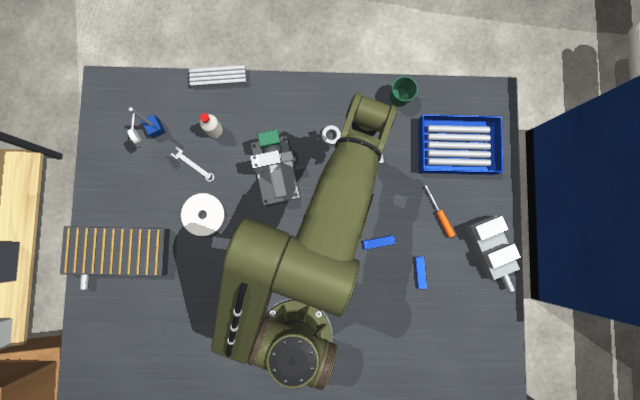

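The final view shows the block in the gap at about (288,155). The visible bystanders are where they started, and the gripper is clear. I'm handing in.

```bash
python3 -c "
from bench import order;print(order.close_job())"
```

```text
the job is handed in; nothing more can be done
None
```

The thinner block is in the gap, lying on the flat with its end against the post. The job is handed in, at about 36 s on the robot's clock.

**What I did:** I rolled the shaft with one finger pressed on its side, in two down-strokes. I then levelled the flat by pressing down with both fingertips. I picked up the thin block, slid it in until it met the post, let go and backed off.

**Last checks:**
- **Flat:** depth readings across it are all about 112–114 mm, so it faces straight up to within a degree or two.
- **Block fully home:** I pushed its outer end with the shut fingers and read 14 N. It would not move, at the place expected for a block that is home (end at x −65 mm). The cameras put that end at −63.6 and −65.0 mm.
- **Block lying flat and square:** its top reads about 127–128 mm, against 128 expected. The fitted tilt and squareness from the top camera vary by 2–3° between pictures, and the scene camera's sideways slope (12–13°) disagrees. I put that down to stray edge points in the fit, not a real tilt.
- **Other objects:** those visible in the last picture look unmoved. The arm hid the orange look-alike, the thick block and part of the brush, and I did not check them separately.
- **Forces:** the highest wrist readings I took were about 62 N while levelling and about 40 N of side load on the finger while rolling the shaft. I only read at the end of each move, so peaks in between were not seen. At the bottom of the first rolling stroke the gripper's body came within about a millimetre of the shaft. The force there gave no sign of contact.

One early row was typed in mm instead of m. The row limit cut it to 50 mm in free air, with no effect.

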